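# Unfold the crank handle of a sole press and crank the press down

### The job

A glued sole lies on its form in the bench press. Unfold the crank handle until it stands fully upright against its stop, before turning anything; then, by the handle, crank clockwise (seen from above) until the pad bears firmly on the sole: stop when the handle pushes back about 5 N harder than it did running free, and do not crush the sole. Let go, leaving the handle upright and the sole under pressure where it lies, and leave the other things on the bench alone.

Things in the scene. Friction and masses are not known exactly. Their poses are not given: they have to be found in the camera images.
- spindle_top (a point): Point on the vertical crank axis on top of the press, 202 mm above the bench, level with the upper face of the flat steel crank arm; the hub around it (34 mm across) stands 3 mm higher.
- press: Grey bench press, fixed: base 240 x 240 x 27 mm, two steel columns 184 mm apart, bridge 70 x 230 mm with its top 180 mm up, crank on top. Origin: on the crank axis at bench height. Under the bridge a round sprung rubber pad (60 mm) on the spindle. How high it stands over the sole is set differently each time and not measured: it meets the sole after 1 to 3.5 rad of turning from the start.
- crank_eye (a point): Centre of the handle's level hinge pin, in the steel fork at the outer end of the crank arm: 75 mm from the crank axis, 26 mm above the arm's upper face, 228 mm above the bench. The arm is 14 mm wide and 10 mm thick; the fork is 22 mm wide, the pin 28 mm long and at right angles to the arm.
- handle_grip (a point): Point on the handle's centre line, 58 mm from the hinge pin. The handle is a round black sleeve, 18 mm in diameter, that spins freely on its rod, from 24 to 90 mm from the pin. Folded, it lies back over the arm, from the fork inwards across the hub, 17 mm of free air between sleeve and arm; unfolded, it stands upright over the fork, top 318 mm above the bench.
- handle (a joint): Fold angle of the handle, rad: 0 = folded level over the arm, 1.571 = upright, at its solid stop. Starts at 0 to 0.35. The hinge is stiff (0.15 N m, about 2.5 N at handle_grip) and stays where it is left; the stop keeps it from going further outwards, only friction from folding inwards.
- crank (a joint): Turn of the crank, rad, growing clockwise seen from above; starts at 0 to 0.8, range to 5.5. It drags with 0.6 N m, about 8 N at the handle, and stays where it is left, also under load. At rest part of the drag relaxes, so compare like with like: moving with moving, or after equal steps. Clockwise lowers the pad 10 mm per rad; once it bears, the resistance rises by about 1.8 N per 0.1 rad.
- sole: Brown leather sole on a dark green sole form, 228 x 84 x 40 mm, 0.4 kg, loose, lying along the bed between the columns. Origin: centre of the underside, x along it. Good pressing: 22 to 52 N from the pad, that is 3 to 7 N more at the handle than running free (10 N at the pad = 1.33 N at the handle); over 65 N (8.7 N more) crushes it.
- bed: The dark steel plate on the press's base on which the sole lies, 230 x 110 x 8 mm, fixed; origin at the centre of its underside, its top 35 mm above the bench.
- shoebox: Burgundy closed shoe box, 166 x 286 x 103 mm, loose on the bench; origin at the centre of its underside. To be left alone.
- form_stack: Two dark green sole forms in one stack, 228 mm long, 84 mm wide, 56 mm high, loose on the bench; origin at the centre of the underside. To be left alone.
- hammer: Hammer with a wooden handle and a steel head, lying on the bench along its own x. To be left alone.
- glue_jar: Metal can, 72 mm across and 85 mm high, standing on the bench; origin at the centre of its underside. To be left alone.
There are look-alikes about, which are no part of the job. What is shaped like the sole but purple is not meant.

How it is judged:
On the way, in this order (a step that is already met when the one before it is completed fails the run):
1. the handle is unfolded fully upright (within 5 degrees of its stop) while the crank is still where it was (its eye within 30 mm) (value of joint handle above 1.48 rad and distance of crank_eye from where it was at the start of the episode below 0.03 m), for 0.2 s.
2. the pad bears firmly on the sole (over 22 N), the handle upright (contact force between sole and bed above 25.9 N and value of joint handle above 1.35 rad), for 0.2 s.
At the end, for the whole second after the job is handed in: The sole lies where it was (within 15 mm), pressed on the bed by the pad with 22 to 52 N; the crank is at rest, the handle upright (over 1.35 rad) and let go (all of step 2 and contact force between sole and bed below 55.9 N and velocity of joint crank between -0.05 and 0.05 rad/s and distance of sole from where it was at the start of the episode below 0.015 m); the robot touches nothing.
It fails at once if the crank is turned (its eye over 40 mm from its start) with the handle not upright (under 1.2 rad) (distance of crank_eye from where it was at the start of the episode above 0.04 m and value of joint handle below 1.2 rad).
It fails at once if the sole is crushed: pad force over 65 N (contact force between sole and bed above 68.9 N).
It fails at once if the sole is shifted by more than 20 mm (distance of sole from where it was at the start of the episode above 0.02 m).
It fails at once if the shoe box, the form stack, the hammer or the metal can is moved by more than 30 mm (distance of any of shoebox, form_stack, hammer, glue_jar from where it was at the start of the episode above 0.03 m).
It also fails if it takes over 69 s, if anything falls off the work surface, if the arm or the gripper's body presses on something with over 40 N, if the wrist force passes 120 N, or if a joint passes its speed limit or range.

### The arm

A 6-joint arm with a two-finger parallel gripper is mounted at the origin on the work surface. World frame = base frame: x ahead of the robot, y to its left, z up, the work surface at z = 0. Lengths are in m, angles in rad, forces in N, time in s.
With the tool pointing down it reaches from about 0.275 to 1 m from the base axis. Payload 8.4 kg.
Tool frame: the origin (TCP) lies at the centre of the arm's flange, where the gripper is bolted on; the fingertips stand 173 mm ahead of it and the grasp point (between the pads) lies 155 mm ahead of it; z points along the fingers, y is the line along which they close (so a half turn about z gives the same grasp; the last joint's range is limited). The gripper opens to 85 mm and grips with 20 to 120 N. Pads are 22 mm wide; open, the fingers measure 114 mm over their backs; the gripper's body (76 mm by 85 mm) begins 54 mm behind the grasp point. The pads swing forward as they close: fully open they stand 13 mm farther back than shut.
Start: joints at [1.14, 0.353, 1.633, -0, 1.155, -0.002], TCP at [0.26, 0.568, 0.405] pointing down, gripper open.
Joint ranges: [-2.63, 2.63], [-0.92, 2.1], [0.06, 2.66], [-1.3, 4.44], [0, 2.69], [-3.02, 3.02]. Speed limits (rad/s): [2.22, 2.22, 2.79, 3.14, 3.14, 3.14].

### API

Orientations are given as [roll, pitch, yaw] about the fixed x, y, z axes, in that order (R = Rz(yaw) Ry(pitch) Rx(roll)).
In Python, from cell import manip, vision, workorder gives the robot as it stands.
- The arm moves only by the shell command python3 -m pendant 'ROWS' [FORCE]. ROWS is JSON, a list of rows, each a list of 3 entries, a list of its own where there are three numbers: the shift along the tool's x, y, z in mm, then the turn about the tool's z in rad, then the finger opening in mm, from 0 to 85.4. A call has 1 to 12 rows; each row is the pose to reach, as a shift and turn from the pose commanded when the call began, along the tool's axes at that moment; what a row does not reach only later rows make up. A row lasts 1/10 s, in which the tool goes at most 50 mm and 8.59 degrees, less where a joint would pass 70% of its speed; a pose out of reach is approached as far as the arm can. A call with a gripper value outside its range is refused whole. The fingers move at their own pace and stop on an object; FORCE is the grip in N (left out, the last holds). Time passes only in rows, so rows that repeat a pose let the fingers close. It gives the time, the measured TCP pose, the force, the opening and the grip force at its end, in the units of the state.
- manip.sense(): the state, without advancing time (a new reading comes with each control period).
- vision.capture(name): name is "scene" or "side" or "wrist"; returns a dict with "pixels" (420x560x3 uint8, red, green, blue), "fx", "fy", "cx", "cy" (pixels), "rvec" (rotation vector, rad) and "tvec" (3), from world to camera coordinates, as OpenCV has them. Camera axes: x right, y down, z forward; pixel columns grow to the right and rows downward; lengths in m; the calibration is good to about 2 mm. A picture is of the moment at which its call begins. There is no depth.
- workorder.hand_in(): hands the job in; it is judged then, once.
The state is a dict: "t": time; "joint_pos": joint angles; "joint_vel": joint speeds; "joint_efforts": joint torques, N m; "tcp_pos": TCP position; "orientation": TCP orientation; "contact_force": force on the tool from outside, world axes, zero at the start; "moment": the same for the moment, N m; "opening": finger opening in m; "finger_force": force on a finger pad.
Only numpy, scipy, OpenCV 4.12 (cv2) and the standard library are available. Lean on these libraries where they do the work, as an engineer would, in place of code of your own. Each camera call takes 0.05 s, during which the arm holds its last target. There are 200 camera calls.

## Working session

There is one attempt and no reset: what is moved stays moved. The work goes in short steps, Python scripts to look and compute and a shell command to move; the robot and the scene stay as the last step left them, time stands still between calls to the robot, and variables do not carry over. Pictures are saved under pics/ and viewed, at most 10 in all, crops included, and the job is handed in when it is done.

```bash
ls; mkdir -p pics; cat > h.py <<'E'
import numpy as np, cv2
from cell import manip, vision, workorder
def shot(n,f):
    c=vision.capture(n); cv2.imwrite('pics/'+f+'.png',c['pixels'][:,:,::-1]); np.save('pics/'+f+'.npy',c,allow_pickle=True); return c
def load(f): return np.load('pics/'+f+'.npy',allow_pickle=True).item()
def ray(c,u,v):
    R=cv2.Rodrigues(np.array(c['rvec'],float))[0]; t=np.array(c['tvec'],float).ravel()
    return -R.T@t, R.T@np.array([(u-c['cx'])/c['fx'],(v-c['cy'])/c['fy'],1])
def atz(c,u,v,z):
    o,d=ray(c,u,v); return o+d*(z-o[2])/d[2]
def proj(c,P):
    K=np.array([[c['fx'],0,c['cx']],[0,c['fy'],c['cy']],[0,0,1]],float)
    return cv2.projectPoints(np.array(P,float).reshape(-1,1,3),np.array(c['rvec'],float),np.array(c['tvec'],float),K,None)[0].reshape(-1,2)
E
python3 - <<'E'
from h import *
for n in('scene','side','wrist'): c=shot(n,n+'0'); print(n,ray(c,c['cx'],c['cy']))
a=[cv2.imread(f'pics/{n}0.png') for n in('scene','side','wrist')]
m=np.vstack([np.hstack(a[:2]),np.hstack([a[2],a[2]*0])])
cv2.imwrite('pics/m0.png',cv2.resize(m,(800,600)))
s=manip.sense(); print({k:np.round(v,3) for k,v in s.items()})
E
```

```text
pics
scene (array([ 1.24308495, -0.69789194,  0.82419759]), array([-0.61036026,  0.57816076, -0.54147068]))
side (array([ 0.75109714, -0.81376608,  0.80380789]), array([-0.2524323 ,  0.75436972, -0.60597382]))
wrist (array([0.19855871, 0.59542463, 0.37339063]), array([ 0.24270982, -0.11062125, -0.96377118]))
{'t': np.float64(0.15), 'joint_pos': array([ 1.14 ,  0.354,  1.634,  0.   ,  1.155, -0.002]), 'joint_vel': array([ 0.002, -0.004, -0.002, -0.001, -0.001,  0.002]), 'joint_efforts': array([ 1.0000e-03, -6.0563e+01, -3.4234e+01,  0.0000e+00,  6.0000e-03,
        0.0000e+00]), 'tcp_pos': array([0.26 , 0.568, 0.404]), 'orientation': array([-3.141, -0.   ,  2.713]), 'contact_force': array([-0.095, -0.742, -0.098]), 'moment': array([-0.034,  0.013, -0.014]), 'finger_force': np.float64(0.0), 'opening': np.float64(0.085)}
```

View pics/m0.png

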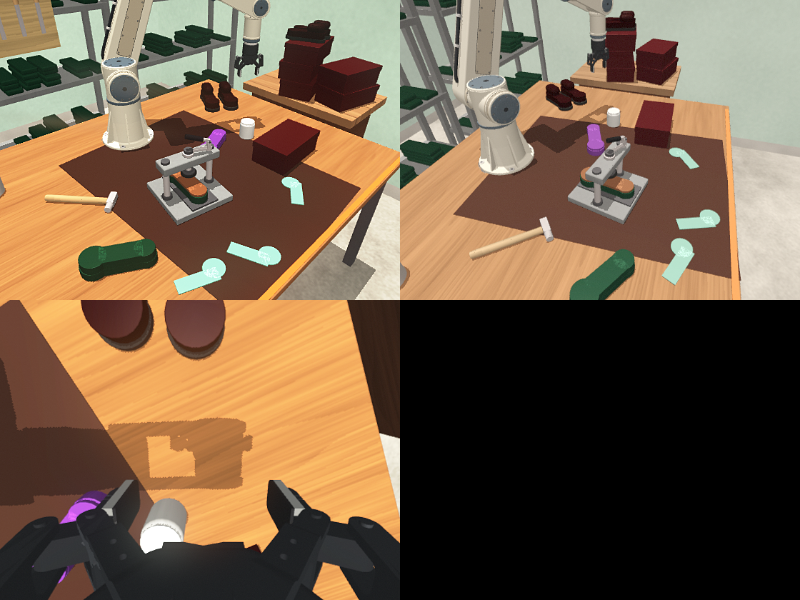

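The montage shows the press in scene near (262,240) full-res, with the brown sole on it. In side it is near (290,240). The purple look-alike lies behind the press, the shoebox to its right and the can at the back. Next I enlarge both views of the press.

```bash
python3 - <<'E'
import cv2,numpy as np
a=cv2.imread('pics/scene0.png')[180:320,190:350]; b=cv2.imread('pics/side0.png')[170:310,220:380]
cv2.imwrite('pics/ca.png',cv2.resize(a,None,fx=5,fy=4.2857,interpolation=2)[:600] if 0 else cv2.resize(a,(685,600),interpolation=2))
cv2.imwrite('pics/cb.png',cv2.resize(b,(685,600),interpolation=2))
E
```

```text
(no output)
```

View pics/ca.png

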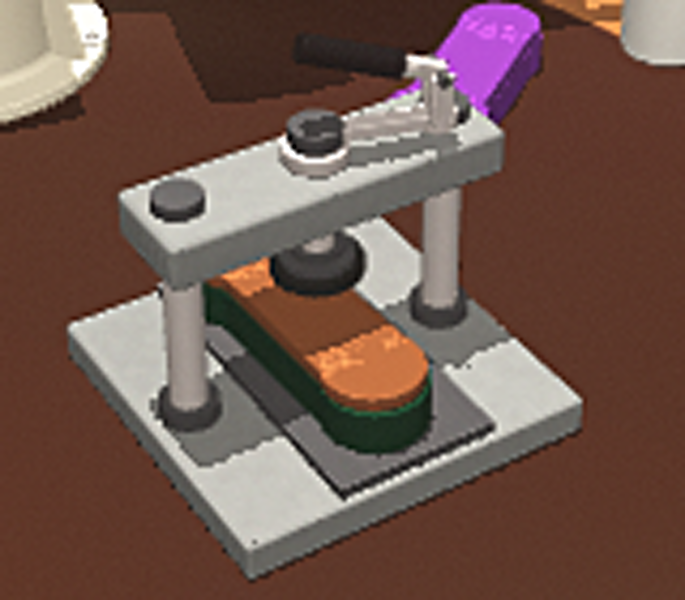

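View pics/cb.png

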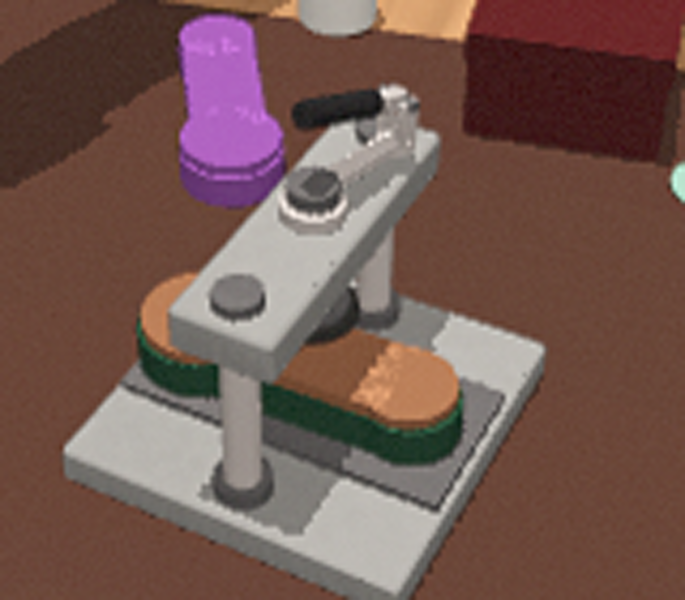

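The crops show the brown sole on a green form in the press, the only candidate; the purple one lies behind it. Scene crop: hub top (314,122), fork/pin about (435,70), handle from (405,66) to (298,48), raised. Side crop: hub top (314,185), pin about (400,100), handle from (382,103) to (300,113).

```bash
python3 - <<'E'
from h import *
A=load('scene0');B=load('side0'); k=685/160
fa=lambda u,v:(u/k+190,v*140/600+180); fb=lambda u,v:(u/k+220,v*140/600+170)
def tri(p,q):
    o1,d1=ray(A,*fa(*p));o2,d2=ray(B,*fb(*q)); d1/=np.linalg.norm(d1);d2/=np.linalg.norm(d2)
    s=np.linalg.lstsq(np.c_[d1,-d2],o2-o1,rcond=None)[0]; a=o1+s[0]*d1;b=o2+s[1]*d2
    return ((a+b)/2).round(4),np.linalg.norm(a-b).round(4)
print('hub',tri((314,122),(314,184)),atz(A,*fa(314,122),.205),atz(B,*fb(314,184),.205))
print('pin',tri((435,70),(400,100)),atz(A,*fa(435,70),.228),atz(B,*fb(400,100),.228))
print('tip',tri((300,48),(302,113)))
print('root',tri((405,66),(380,102)))
for p in[(250,548),(580,400),(70,327)]: print('A',atz(A,*fa(*p),.027))
for p in[(67,452),(545,350),(398,597)]: print('B',atz(B,*fb(*p),.027))
for p in [(178,192)]: print(atz(A,*fa(*p),.185))
print(atz(B,*fb(238,290),.185))
E
```

```text
hub (array([ 0.5222, -0.0674,  0.206 ]), np.float64(0.0033)) [ 0.5192316  -0.06406978  0.205     ] [ 0.52261084 -0.06881809  0.205     ]
pin (array([ 0.5571, -0.0035,  0.2313]), np.float64(0.0023)) [0.55205299 0.00210416 0.228     ] [ 0.55651309 -0.00073033  0.228     ]
tip (array([ 0.5157, -0.0708,  0.2563]), np.float64(0.0001))
root (array([ 0.5487, -0.0194,  0.2376]), np.float64(0.0007))
A [ 0.61730532 -0.20191116  0.027     ]
A [0.65904782 0.02862459 0.027     ]
A [ 0.38728119 -0.16028994  0.027     ]
B [ 0.3878753  -0.16330617  0.027     ]
B [0.66003635 0.02328905 0.027     ]
B [ 0.61854343 -0.20901608  0.027     ]
[ 0.49846955 -0.14973266  0.185     ]
[ 0.50320421 -0.1513928   0.185     ]
```

```bash
python3 -m pendant '[[[0,0,-60],0,85],[[-42,-39,-116],0.14,85],[[-84,-77,-116],0.28,85],[[-126,-116,-116],0.42,85],[[-167,-154,-116],0.56,85],[[-209,-193,-116],0.7,85],[[-251,-231,-116],0.84,85],[[-293,-270,-116],0.98,85],[[-335,-308,-116],1.12,85],[[-377,-347,-116],1.26,85],[[-418,-386,-116],1.4,85],[[-460,-424,-116],1.54,85]]'
```

```text
t: 1.35
tcp_pos: [0.4649, 0.0781, 0.5207]
orientation: [3.141, -0.0, 1.167]
contact_force: [1.1, 0.9, -0.2]
opening: 0.085
finger_force: 0.0
```

```bash
python3 -m pendant '[[[0,0,0],0,85],[[0,0,0],0,85]]'; python3 - <<'E'
from h import *
s=manip.sense();p=s['tcp_pos'];y=s['orientation'][2]
d=np.array([.524,-.062,.52])-p
print('shift',(d@np.c_[[np.cos(y),np.sin(y),0],[np.sin(y),-np.cos(y),0],[0,0,-1]]*1000).round(1),'turn',y-1.10)
E
```

```text
t: 1.55
tcp_pos: [0.4649, 0.0791, 0.5204]
orientation: [-3.141, 0.0, 1.17]
contact_force: [0.1, 0.6, 0.4]
opening: 0.0844
finger_force: 0.0
shift [-106.9  109.4    0.4] turn 0.0704940715618092
```

```bash
python3 -m pendant '[[[-36,36,0],0.02,85],[[-72,73,0],0.05,85],[[-107,109,0],0.07,85],[[-107,109,0],0.07,85],[[-107,109,0],0.07,85],[[-107,109,0],0.07,85]]'; python3 - <<'E'
from h import *
c=shot('wrist','w1'); cv2.imwrite('pics/w1b.png',cv2.resize(c['pixels'][:,:,::-1],(800,600),interpolation=2))
print(manip.sense()['tcp_pos'])
print(proj(c,[[.523,-.068,.205],[.5555,-.001,.228],[.5157,-.0708,.2563]])*800/560)
E
```

```text
t: 2.15
tcp_pos: [0.5234, -0.059, 0.5204]
orientation: [-3.141, -0.0, 1.105]
contact_force: [-0.4, -0.6, -0.1]
opening: 0.0851
finger_force: 0.0
[ 0.52335626 -0.0589      0.52056048]
[[411.00537859 288.7701549 ]
 [410.02647732 176.79005169]
 [402.79036241 321.10851764]]
```

View pics/w1b.png

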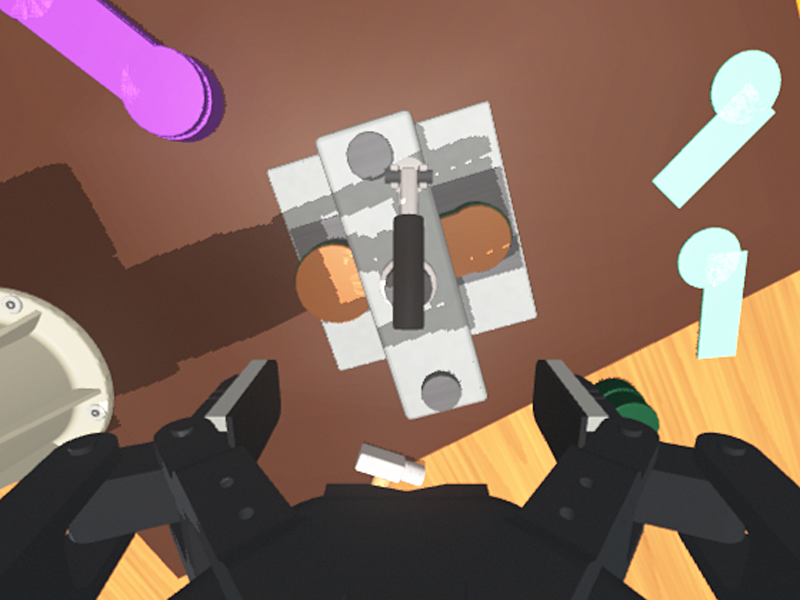

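The wrist view shows the pin at (409,177), the hub at (409,287) and the handle end at (408,327). This agrees with the triangulation, and the handle already runs along the tool x axis.

```bash
python3 - <<'E'
from h import *
c=load('w1');k=560/800
P=atz(c,409*k,177*k,.228);H=atz(c,409*k,287*k,.205)
print(P,H,np.hypot(*(P-H)[:2]),np.arctan2(*(P-H)[1::-1]))
for T in(.2,.3,.4):
  u=(P-H);u[2]=0;u/=np.linalg.norm(u)
  print(T,proj(c,[P-u*.09*np.cos(T)+[0,0,.09*np.sin(T)],P-u*.024*np.cos(T)+[0,0,.024*np.sin(T)]])/k)
s=manip.sense();y=s['orientation'][2]
M=np.c_[[np.cos(y),np.sin(y),0],[np.sin(y),-np.cos(y),0],[0,0,-1]]
for n,X in(('pin',P),('hub',H)): print(n,((X-s['tcp_pos'])@M*1000).round(1))
E
```

```text
[ 0.55490461 -0.00083468  0.228     ] [ 0.52232932 -0.06625383  0.205     ] 0.0730808732130806 1.1087922939925539
0.2 [[409.46162307 328.12738426]
 [409.1252577  218.00719656]]
0.3 [[409.56224901 329.6579953 ]
 [409.14865993 217.36312438]]
0.4 [[409.66448683 329.70220549]
 [409.17100724 216.29826919]]
pin [ 66.    2.1 292.6]
hub [ -7.    2.4 315.6]
```

```bash
python3 -m pendant '[[[3,2,30],0,60],[[3,2,60],0,50],[[3,2,90],0,50],[[3,2,110],0,50],[[3,2,119],0,50],[[3,2,119],0,40],[[3,2,119],0,25],[[3,2,119],0,10],[[3,2,119],0,10],[[3,2,119],0,10],[[3,2,119],0,10]]' 20; python3 - <<'E'
from h import *
c=shot('side','s2'); a=c['pixels'][100:310,180:460,::-1]; cv2.imwrite('pics/s2c.png',cv2.resize(a,(800,600),interpolation=2))
s=manip.sense();print(s['contact_force'],s['moment'],s['opening'],s['finger_force'])
E
```

```text
t: 3.3
tcp_pos: [0.5261, -0.0584, 0.4024]
orientation: [-3.139, -0.001, 1.103]
contact_force: [-5.9, 4.0, 1.5]
opening: 0.0173
finger_force: 19.5
[-6.26708816  4.27360057  2.07232264] [ 0.70845939  0.82246176 -0.06202622] 0.017682314648105688 19.476540684700012
```

View pics/s2c.png

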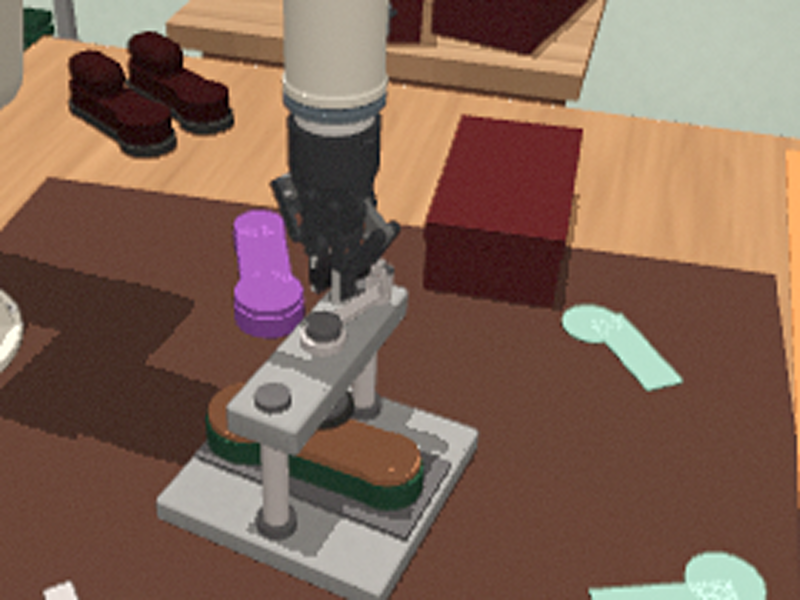

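Sleeve gripped (17.5 mm opening). Next I swing it up about the pin in an arc.

```bash
python3 -m pendant '[[[2,-1,-5],0,10],[[4,-1,-10],0,10],[[7,-1,-15],0,10],[[10,-1,-20],0,10],[[13,-1,-24],0,10],[[17,-1,-28],0,10],[[21,-1,-32],0,10],[[25,-1,-35],0,10],[[25,-1,-35],0,10]]'; python3 - <<'E'
from h import *
s=manip.sense();print(s['moment'])
E
```

```text
t: 4.25
tcp_pos: [0.537, -0.0358, 0.437]
orientation: [-3.14, 0.001, 1.103]
contact_force: [-6.1, 1.3, -0.4]
opening: 0.0175
finger_force: 22.1
[0.1646785  1.1860497  0.06576774]
```

```bash
python3 -m pendant '[[[5,0,-3],0,10],[[10,0,-6],0,10],[[15,0,-8],0,10],[[20,0,-10],0,10],[[25,0,-11],0,10],[[31,0,-12],0,10],[[37,0,-12],0,10],[[40,0,-12],0,10],[[40,0,-12],0,10]]'; python3 - <<'E'
from h import *
c=shot('side','s3'); a=c['pixels'][120:270,220:420,::-1]; b=shot('scene','s3b')['pixels'][110:260,170:370,::-1]
cv2.imwrite('pics/s3c.png',cv2.resize(np.hstack([a,b]),(800,300),interpolation=2))
s=manip.sense();y=s['orientation'][2];F=s['contact_force'];print('Fx tool',F[0]*np.cos(y)+F[1]*np.sin(y),'Fy',F[0]*np.sin(y)-F[1]*np.cos(y),F[2])
E
```

```text
t: 5.15
tcp_pos: [0.555, -0.0003, 0.4496]
orientation: [-3.141, 0.001, 1.103]
contact_force: [-6.6, 0.5, 3.6]
opening: 0.0174
finger_force: 23.0
Fx tool -3.730261747057865 Fy -6.758918323771998 2.145161741781612
```

View pics/s3c.png

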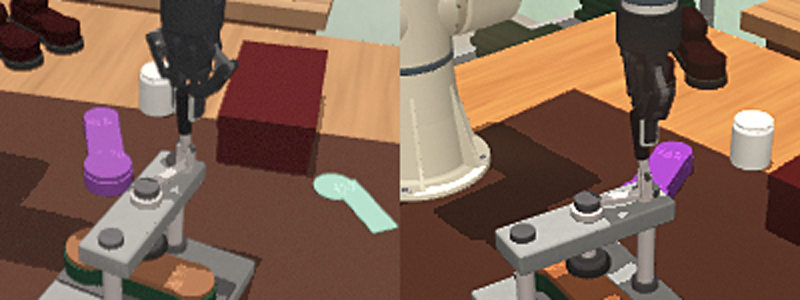

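```bash
for i in 1; do python3 -m pendant '[[[2,-1,0],0,10],[[4,-1,0],0,10],[[4,-1,0],0,10],[[4,-1,0],0,10]]'; done; python3 - <<'E'
from h import *
s=manip.sense();y=s['orientation'][2];F=s['contact_force'];print('Fx tool',F[0]*np.cos(y)+F[1]*np.sin(y),'Fy',F[0]*np.sin(y)-F[1]*np.cos(y),F[2])
E
```

```text
t: 5.65
tcp_pos: [0.5561, 0.0033, 0.4496]
orientation: [3.141, 0.001, 1.103]
contact_force: [-6.5, -3.1, 1.0]
opening: 0.0175
finger_force: 22.7
Fx tool -5.721684193394109 Fy -4.350836922887513 0.9574773363163438
```

```bash
python3 -m pendant '[[[2,0,0],0,10],[[4,0,0],0,10],[[4,0,0],0,10],[[4,0,0],0,10]]';  python3 - <<'E'
from h import *
s=manip.sense();y=s['orientation'][2];F=s['contact_force'];print('Fx tool',F[0]*np.cos(y)+F[1]*np.sin(y),'Fy',F[0]*np.sin(y)-F[1]*np.cos(y),F[2])
E
```

```text
t: 6.05
tcp_pos: [0.5579, 0.0068, 0.4495]
orientation: [3.141, 0.001, 1.103]
contact_force: [-5.3, -2.9, -0.2]
opening: 0.0175
finger_force: 22.0
Fx tool -4.983190628679532 Fy -3.4018271296364007 -0.1653024282931412
```

```bash
python3 -m pendant '[[[2,0,0],0,10],[[4,0,0],0,10],[[4,0,0],0,10],[[4,0,0],0,10]]';  python3 - <<'E'
from h import *
s=manip.sense();y=s['orientation'][2];F=s['contact_force'];print('Fx tool',F[0]*np.cos(y)+F[1]*np.sin(y),'Fy',F[0]*np.sin(y)-F[1]*np.cos(y),F[2])
a=shot('side','s4')['pixels'][150:240,250:370,::-1]; b=shot('scene','s4b')['pixels'][140:230,220:340,::-1]
cv2.imwrite('pics/s4c.png',cv2.resize(np.hstack([a,b]),(800,300),interpolation=2))
E
```

```text
t: 6.45
tcp_pos: [0.5597, 0.0104, 0.4493]
orientation: [3.141, 0.001, 1.103]
contact_force: [-5.4, -2.4, -1.9]
opening: 0.0175
finger_force: 19.7
Fx tool -4.637412744286088 Fy -3.7452172466062024 -1.8858281358127986
```

View pics/s4c.png

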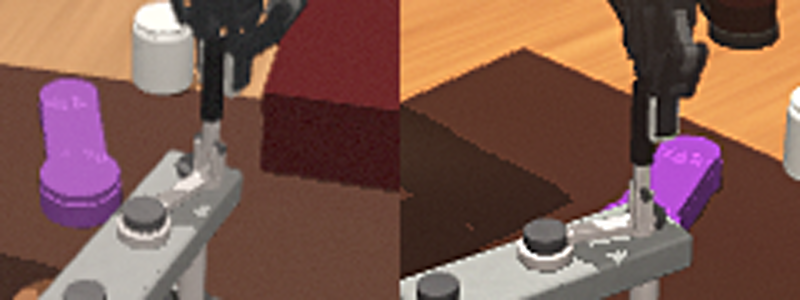

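The handle looks upright in both views. The sleeve runs along x≈640 in the right half, and the finger pad sits to its right at about 662. I check this against projections.

```bash
python3 - <<'E'
from h import *
A=load('s4b');B=load('s4')
C=np.array([.5225,-.067,.228]);a=1.105;u=np.array([np.cos(a),np.sin(a),0]);P=C+.0745*u
s=manip.sense();G=s['tcp_pos']-[0,0,.155]; print('grasp-P along u',(G-P)@u,'tang',(G-P)@[u[1],-u[0],0])
for T in(1.3,1.45,1.571):
  pts=[P+r*np.array([*(-u[:2]*np.cos(T)),np.sin(T)]) for r in(0,.024,.06,.09)]
  print(T,'scene',((proj(A,pts)-[220,140])*3.333+[400,0]).round().tolist(),'side',((proj(B,pts)-[250,150])*3.333).round().tolist())
print('graspproj',(proj(A,G)-[220,140])*3.333+[400,0],(proj(B,G)-[250,150])*3.333)
a=cv2.resize(A['pixels'][150:205,270:320,::-1],(540,594),interpolation=cv2.INTER_CUBIC)
cv2.imwrite('pics/s4d.png',a)
E
```

```text
grasp-P along u 0.011322327754119954 tang -0.0014802852755304253
1.3 scene [[640.0, 191.0], [632.0, 166.0], [621.0, 126.0], [611.0, 92.0]] side [[211.0, 144.0], [206.0, 123.0], [199.0, 90.0], [193.0, 60.0]]
1.45 scene [[640.0, 191.0], [637.0, 164.0], [632.0, 123.0], [628.0, 87.0]] side [[211.0, 144.0], [209.0, 120.0], [207.0, 83.0], [206.0, 51.0]]
1.571 scene [[640.0, 191.0], [641.0, 163.0], [642.0, 121.0], [643.0, 84.0]] side [[211.0, 144.0], [212.0, 119.0], [214.0, 79.0], [215.0, 45.0]]
graspproj [[656.09766819 110.27113319]] [[222.46876342  65.70164328]]
```

View pics/s4d.png

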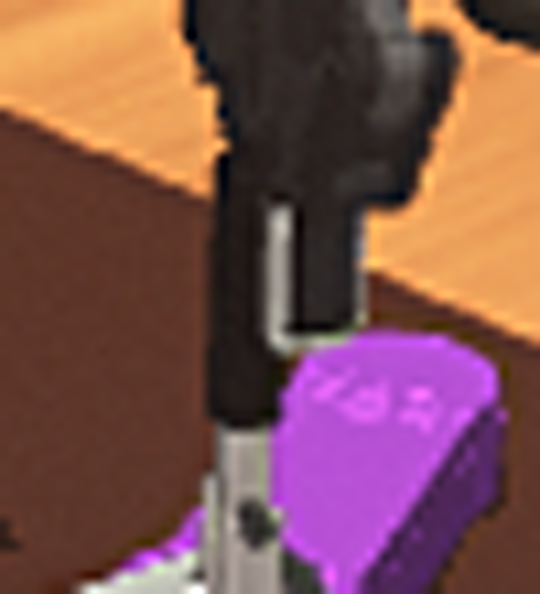

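The sleeve stands upright at its stop, and the pads have only slipped about 11 mm outward along it. I open a little, re-centre on the sleeve and take a new grip.

```bash
python3 -m pendant '[[[0,0,0],0,30],[[0,0,0],0,30],[[-5,0,3],0,30],[[-11,1,7],0,30],[[-11,1,7],0,30],[[-11,1,7],0,30],[[-11,1,7],0,10],[[-11,1,7],0,10],[[-11,1,7],0,10],[[-11,1,7],0,10]]' 25;  python3 - <<'E'
from h import *
s=manip.sense();y=s['orientation'][2];F=s['contact_force'];print('Fx tool',F[0]*np.cos(y)+F[1]*np.sin(y),'Fy',F[0]*np.sin(y)-F[1]*np.cos(y),F[2])
print(s['tcp_pos'])
a=shot('side','s5')['pixels'][150:240,250:370,::-1]; b=shot('scene','s5b')['pixels'][140:230,220:340,::-1]
cv2.imwrite('pics/s5c.png',cv2.resize(np.hstack([a,b]),(800,300),interpolation=2))
E
```

```text
t: 7.55
tcp_pos: [0.5557, 0.0005, 0.4418]
orientation: [-3.141, 0.0, 1.103]
contact_force: [-2.0, 0.7, 5.0]
opening: 0.017
finger_force: 25.5
Fx tool -0.30238671095186354 Fy -2.051377973781992 5.000598013685196
[5.55658875e-01 5.19444302e-04 4.41791230e-01]
```

View pics/s5c.png

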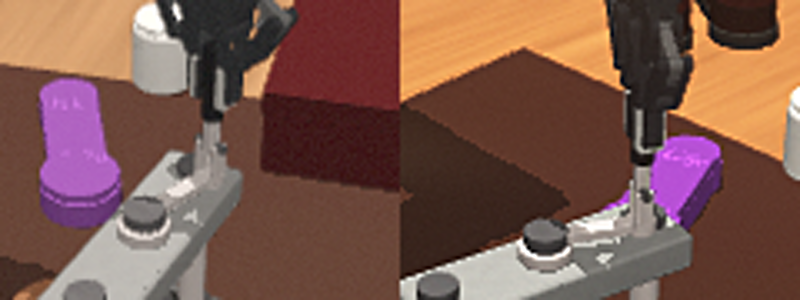

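Grip is centred on the sleeve. Now I crank on a 75 mm circle, turning the tool along with it so the pads push square. The first 0.6 rad cannot reach contact.

```bash
cat > f.py <<'E'
from h import *
s=manip.sense();y=s['orientation'][2];F=s['contact_force'];C=np.array([.5225,-.067]);d=s['tcp_pos'][:2]-C
print('Ft %.2f Fr %.2f R %.4f az %.3f yaw %.3f q6 %.2f t %.1f Mz %.2f'%(-(F[0]*np.sin(y)-F[1]*np.cos(y)),F[0]*np.cos(y)+F[1]*np.sin(y),np.hypot(*d),np.arctan2(d[1],d[0]),y,s['joint_pos'][5],s['t'],-(d[0]*F[1]-d[1]*F[0])/.075*-1))
E
python3 -m pendant '[[[0,4,0],0.05,10],[[0,7.5,0],0.1,10],[[-1,11,0],0.15,10],[[-1.5,15,0],0.2,10],[[-2.5,18.5,0],0.25,10],[[-3.5,22,0],0.3,10],[[-4.5,25.5,0],0.35,10],[[-6,29,0],0.4,10]]'; python3 f.py; python3 -m pendant '[[[0,4,0],0.05,10],[[0,7.5,0],0.1,10],[[-1,11,0],0.15,10],[[-1.5,15,0],0.2,10]]'; python3 f.py
```

```text
t: 8.45
tcp_pos: [0.5785, -0.0176, 0.4417]
orientation: [-3.139, 0.001, 0.701]
contact_force: [-6.4, 3.6, 7.2]
opening: 0.0171
finger_force: 26.0
Ft 6.84 Fr -2.60 R 0.0747 az 0.723 yaw 0.701 q6 0.84 t 8.4 Mz 6.86
t: 8.85
tcp_pos: [0.587, -0.0299, 0.4417]
orientation: [-3.139, 0.001, 0.501]
contact_force: [-6.7, 4.9, 7.5]
opening: 0.017
finger_force: 25.9
Ft 7.49 Fr -3.50 R 0.0745 az 0.522 yaw 0.501 q6 1.02 t 8.8 Mz 7.50
```

```bash
for i in 1 2; do python3 -m pendant '[[[0,4,0],0.05,10],[[0,7.5,0],0.1,10],[[-1,11,0],0.15,10],[[-1.5,15,0],0.2,10]]' >/dev/null; python3 f.py; done
```

```text
Ft 7.20 Fr -4.64 R 0.0743 az 0.321 yaw 0.301 q6 1.19 t 9.2 Mz 7.22
Ft 7.21 Fr -4.47 R 0.0742 az 0.119 yaw 0.101 q6 1.37 t 9.7 Mz 7.21
```

Running free costs about 7.2–7.5 N. The turn so far is 1.0 rad.

```bash
python3 -m pendant '[[[0,4,0],0.05,10],[[0,7.5,0],0.1,10],[[-1,11,0],0.15,10],[[-1.5,15,0],0.2,10]]' >/dev/null; python3 f.py
```

```text
Ft 6.77 Fr -4.92 R 0.0741 az -0.084 yaw -0.099 q6 1.54 t 10.1 Mz 6.76
```

```bash
python3 -m pendant '[[[0,4,0],0.05,10],[[0,7.5,0],0.1,10],[[-1,11,0],0.15,10],[[-1.5,15,0],0.2,10]]' >/dev/null; python3 f.py
```

```text
Ft 6.92 Fr -6.08 R 0.0740 az -0.285 yaw -0.299 q6 1.72 t 10.4 Mz 6.91
```

```bash
python3 -m pendant '[[[0,4,0],0.05,10],[[-0.5,7.5,0],0.1,10],[[-1.5,11,0],0.15,10],[[-2.5,15,0],0.2,10]]' >/dev/null; python3 f.py
```

```text
Ft 6.62 Fr -1.46 R 0.0736 az -0.490 yaw -0.499 q6 1.89 t 10.8 Mz 6.51
```

```bash
python3 -m pendant '[[[0,4,0],0.05,10],[[0,7.5,0],0.1,10],[[-1,11,0],0.15,10],[[-1.5,15,0],0.2,10]]' >/dev/null; python3 f.py
```

```text
Ft 6.54 Fr -1.28 R 0.0737 az -0.695 yaw -0.699 q6 2.07 t 11.2 Mz 6.44
```

```bash
python3 -m pendant '[[[0,4,0],0.05,10],[[0,7.5,0],0.1,10],[[-1,11,0],0.15,10],[[-1.5,15,0],0.2,10]]' >/dev/null; python3 f.py
```

```text
Ft 7.63 Fr -2.62 R 0.0739 az -0.899 yaw -0.899 q6 2.25 t 11.7 Mz 7.53
```

```bash
python3 -m pendant '[[[0,4,0],0.05,10],[[0,7.5,0],0.1,10],[[-1,11,0],0.15,10]]' >/dev/null; python3 f.py
```

```text
Ft 7.24 Fr 0.32 R 0.0740 az -1.048 yaw -1.049 q6 2.39 t 11.9 Mz 7.14
```

```bash
python3 -m pendant '[[[0,4,0],0.05,10],[[0,7.5,0],0.1,10],[[-0.5,11,0],0.15,10],[[-1,15,0],0.2,10]]' >/dev/null; python3 f.py
```

```text
Ft 7.40 Fr -3.79 R 0.0746 az -1.250 yaw -1.249 q6 2.57 t 12.3 Mz 7.36
```

```bash
python3 -m pendant '[[[0,4,0],0.05,10],[[0,7.5,0],0.1,10],[[-1,11,0],0.15,10],[[-1.5,15,0],0.2,10]]' >/dev/null; python3 f.py
```

```text
Ft 8.24 Fr -2.50 R 0.0749 az -1.450 yaw -1.449 q6 2.76 t 12.8 Mz 8.22
```

```bash
python3 -m pendant '[[[0,4,0],0.05,10],[[0,7.5,0],0.1,10],[[-1,11,0],0.15,10]]' >/dev/null; python3 f.py
```

```text
Ft 11.01 Fr 0.80 R 0.0750 az -1.592 yaw -1.599 q6 2.90 t 13.1 Mz 11.00
```

Resistance rose 2.8 N in 0.15 rad, so the pad bears: about +3.5 N over the free ~7.4 N. About 0.08 rad more.

```bash
python3 -m pendant '[[[0.3,3.5,0],0.03,10],[[0.3,6,0],0.06,10]]' >/dev/null; python3 f.py
```

```text
Ft 12.10 Fr -3.23 R 0.0754 az -1.670 yaw -1.659 q6 2.96 t 13.2 Mz 12.13
```

About +4.8 N, and 0.27 rad past contact agrees with that. I release and rise straight up.

```bash
python3 -m pendant '[[[0,-0.5,0],0,20],[[0,-0.5,0],0,30],[[0,-0.5,0],0,45],[[0,-0.5,0],0,45],[[0,-0.5,-20],0,50],[[0,-0.5,-60],0,50],[[0,-0.5,-100],0,50],[[0,-0.5,-120],0,50],[[0,-0.5,-120],0,50]]'; python3 f.py; python3 - <<'E'
from h import *
a=shot('side','s6')['pixels'][140:290,230:400,::-1]; b=shot('scene','s6b')['pixels'][150:300,200:370,::-1]
cv2.imwrite('pics/s6c.png',cv2.resize(np.hstack([a,b]),(800,353),interpolation=2))
C=np.array([.5225,-.067,.228]);u=np.array([np.cos(-1.67),np.sin(-1.67),0])
for n,o in(('s6',(230,140)),('s6b',(200,150))): print(n,((proj(load(n),[C+.075*u,C+.075*u+[0,0,.09]])-o)*2.353).round())
E
```

```text
t: 14.15
tcp_pos: [0.5139, -0.1423, 0.565]
orientation: [-3.136, -0.001, -1.657]
contact_force: [0.5, 0.5, 0.2]
opening: 0.0497
finger_force: 0.0
Ft 0.49 Fr -0.52 R 0.0758 az -1.685 yaw -1.657 q6 2.96 t 14.2 Mz 0.48
s6 [[121. 194.]
 [119. 120.]]
s6b [[ 89. 145.]
 [ 85.  67.]]
```

View pics/s6c.png

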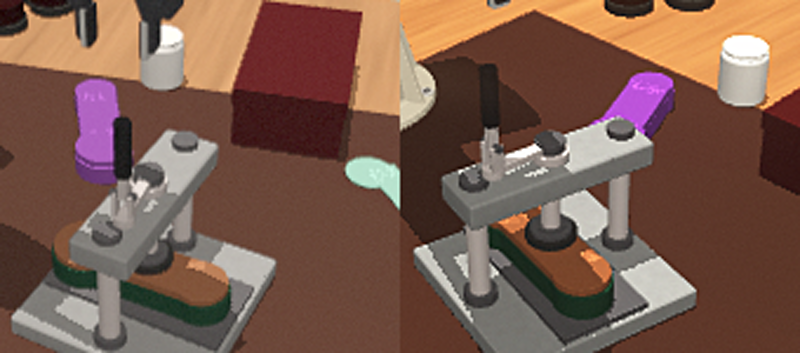

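The handle stands upright: its top at (488,66) matches the predicted (485,67). The pad is on the sole, the sole is in place and the gripper is clear.

```bash
python3 -c "
from cell import workorder
print(workorder.hand_in())"
```

```text
the job is handed in; nothing more can be done
None
```

I unfolded the handle to its stop, cranked clockwise to about 4.8 N over running free, let go and handed the job in; the hand-in gave no verdict, but the last pictures show the handle upright and the pad on the sole.

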